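Lock a roller shaft with its cross pin

TASK

Lock the roller in its frame for shipping: take the long steel pin from the stand, stand it in the hole on top of the bearing block, then swing the roller's crank away from the robot until the shaft's hidden cross-hole comes into line and the pin drops in. Then push the pin down past its spring catch until its head sits on the block. Leave the short pin, the screwdriver and the tin where they are.

Things in the scene. Friction and masses are not known exactly. Their poses are not given: they have to be found in the camera images.
- frame: Roller frame (grey blocks on a black plate) fixed to the table; origin on the table, straight under the hole of its bearing block (56 mm in x, 44 in y, 86 high). z up; x square to the shaft, away from the robot; y along the shaft: teal roller (40 mm diameter, top 68 mm up) at y 27 to 149 mm, end block 80 mm high to 173; crank on the -y side. Base plate 8 mm thick, 96 wide, y -32 to 184.
- hole (a point): Centre of the mouth of the vertical hole (12 mm bore) in the block's flat top, 86 mm above the table; axes as the frame. The 32 mm shaft crosses the hole 22 mm below the mouth, so the long pin at first stands on it, its head centre about 65 mm above the mouth. The shaft's cross-hole is 12 mm wide.
- catch (a point): Spring catch inside the block, in the hole's line below the shaft, 22 mm above the table. It stops the nose of a dropped pin (head's underside then about 10 mm above the block); pressing the pin past it, until the head sits on the block, takes about 10 to 20 N. A pin that hangs part way, 20 to 40 mm down, comes free on pressing or on turning the crank a little.
- shaft_axis (a point): Point on the shaft's axis straight under the hole, 48 mm above the table; axes as the frame (shaft along y).
- crank_grip (a point): Middle of the crank's black cylindrical handle, a sleeve that spins freely on its spindle (16 mm diameter, 66 mm long, parallel to the shaft), 62 mm from the shaft's axis and 72 mm to the -y side of the hole. Its outer (-y) end is free; the flat arm that carries it begins 35 mm from this point, towards the block. 
- crank (a joint): Crank and shaft angle about the frame's y, rad: 0 upright, negative towards the robot (-x), growing away from it; stops at +-1.2. Starts at -1.0 to -0.8, stays where left (2 N at the handle turns it). The cross-hole is upright at a hidden angle, -0.15 to 0.7: near it the standing pin dips, then drops about 40 mm in all and locks the shaft (0.1 rad play).
- pin_head (a point): Centre of the head of the long steel pin, standing in a hole of the stand: head 20 mm diameter, 24 tall (grip here); shank 10 mm diameter, 75 long, nose tapering to 5 mm over the last 5 mm. The point is 12 mm above the head's underside, 87 above the tip; z along the pin, to the head. In the stand: tip 6 mm, head top 105 mm above the table. 45 to 75 g.
- stub_pin_head (a point): Centre of the head of the short pin, not to be used, in the stand's other hole: same head, but a shank only 45 mm long, so that its head stands 30 mm lower (top 75 mm above the table).
- pin_stand: Grey plastic stand fixed to the table, 50 mm (x) by 110 mm (y) by 36 mm high, origin at the middle of its underside; two blind holes 30 mm deep, 12 mm bore, at y = -27 and +27 mm. Which pin stands in which hole changes.
- screwdriver_mid (a point): Screwdriver with black handle lying on the table, a bystander; point near its middle.
- grease_tin: Open aluminium tin, 64 mm across and 50 mm high, a bystander on the table; origin at the middle of its underside.

How it is judged:
By the outcome, as a careful person would: the job done as asked, in the order asked, and still so for the second after the job is handed in, with the robot touching nothing.
It also fails if it takes over 72 s, if anything falls off the work surface, if the arm or the gripper's body presses on something with over 40 N, if the wrist force passes 120 N, or if a joint passes its speed limit or range.

ROBOT

A 6-joint arm with a two-finger parallel gripper is mounted at the origin on the work surface. World frame = base frame: x ahead of the robot, y to its left, z up, the work surface at z = 0. Lengths are in mm, angles in rad, forces in N, time in s.
With the tool pointing down it reaches from about 400 to 925 mm from the base axis. Payload 3.4 kg.
Tool frame: the origin (TCP) lies midway between the tips of the shut fingers; the grasp point (between the pads) lies 19 mm behind it; z points along the fingers, y is the direction in which the jaws open and shut (so a half turn about z gives the same grasp; the last joint's range is limited). The gripper opens to 85 mm and grips with 20 to 120 N. Pads are 22 mm wide; open, the fingers measure 114 mm over their backs; the gripper's body (76 mm by 85 mm) begins 54 mm behind the grasp point. The pads swing forward as they close: fully open they stand 13 mm farther back than shut.
Start: joints at [1.256, 0.307, 1.506, -0, 1.328, -0.073], TCP at [137.149, 558.41, 231.305] pointing down, gripper open.
Joint ranges: [-3.12, 3.12], [-1.05, 2.28], [0.14, 2.33], [-1.42, 4.57], [0.1, 2.73], [-2.68, 2.68]. Speed limits (rad/s): [2.57, 2.57, 3.14, 3.14, 3.14, 3.14].

INTERFACE

Orientations are given as a unit quaternion [w, x, y, z].
In Python, from rig import manip gives the robot as it stands. Calls block until the motion is done:
- manip.reach(position, orientation): joint-space move of the TCP to a pose.
- manip.line_to(position, attitude=None, speed=150, stop_force=None): straight line of the TCP; attitude=None keeps the orientation; speed is the mean speed in mm/s. With stop_force (N) it stops when the force on the tool has changed by that much, and returns True; else False.
- manip.move_joints(angles): joint-space move.
- manip.grip(opening, effort=None): finger opening in mm; effort is the grip in N (None keeps the last); returns when the fingers have stopped.
- manip.pause(seconds).
- manip.inverse_kinematics(position, orientation): joint angles nearest the present ones, or None.
- manip.get_state(): the state.
- manip.get_image(name): name is "scene" or "side" or "wrist"; returns a dict with "image" (420x560x3 uint8, red, green, blue), "K" (3x3 intrinsics, pixels), "dist_coeffs" ([k1, k2, p1, p2, k3] as OpenCV has them; the pictures are not rectified), "rvec" (rotation vector, rad) and "tvec" (3), from world to camera coordinates, as OpenCV has them; the wrist camera has in their place "hand_eye" (4x4, takes a point from camera to tool coordinates, whose origin is the TCP and whose axes are the flange's). Camera axes: x right, y down, z forward; pixel columns grow to the right and rows downward; lengths in mm; the calibration is good to about 2 mm. A picture is of the moment at which its call begins: read the wrist's pose just before it. There is no depth.
A pose or a line that the arm cannot do raises manip.Unreachable and nothing moves.
- manip.sign_off(): hands the job in, once; it reports no verdict.
The state is a dict: "clock": time; "q": joint angles; "joint_vel": joint speeds; "effort": joint torques, N m; "ee_pos": TCP position; "ee_rot": TCP orientation; "ft_force": force on the tool from outside, world axes, zero at the start; "ft_torque": the same for the moment, N m; "opening": finger opening in mm.
Only numpy, scipy, OpenCV 4.12 (cv2) and the standard library are available. Lean on these libraries where they do the work, as an engineer would, in place of code of your own. Each camera call takes 0.05 s, during which the arm holds its last target.

## Working session

There is one attempt and no reset: what is moved stays moved. The work goes in short steps, each a Python script; the robot and the scene stay as the last script left them, time stands still between calls to the robot, and variables do not carry over. Pictures are saved under pics/ and viewed, and the job is handed in when it is done.

```bash
mkdir -p pics; ls
cat > h.py <<'E'
import numpy as np, cv2, json
from rig import manip
from scipy.spatial.transform import Rotation as R
def snap(name, fn):
    s=manip.get_state(); d=manip.get_image(name)
    cv2.imwrite(f'pics/{fn}.png', cv2.cvtColor(d['image'],cv2.COLOR_RGB2BGR))
    if name=='wrist':
        q=np.array(s['ee_rot']); Rt=R.from_quat([q[1],q[2],q[3],q[0]]).as_matrix()
        H=np.array(d['hand_eye']); T=np.eye(4);T[:3,:3]=Rt;T[:3,3]=s['ee_pos']
        C=np.linalg.inv(T@H); d['rvec']=cv2.Rodrigues(C[:3,:3])[0]; d['tvec']=C[:3,3]
    out={k:np.array(d[k],float).ravel().tolist() for k in('K','dist_coeffs','rvec','tvec')}
    json.dump(out,open(f'pics/{fn}.json','w'))
def cal(fn):
    d=json.load(open(f'pics/{fn}.json'))
    return np.array(d['K']).reshape(3,3),np.array(d['dist_coeffs']),np.array(d['rvec']),np.array(d['tvec'])
def ray(fn,uv):
    K,D,r,t=cal(fn); p=cv2.undistortPoints(np.array([[uv]],float),K,D)[0,0]
    Rm=cv2.Rodrigues(r)[0]; return -Rm.T@t, Rm.T@np.array([p[0],p[1],1.])
def onz(fn,uv,z):
    o,d=ray(fn,uv); return o+d*(z-o[2])/d[2]
def proj(fn,P):
    K,D,r,t=cal(fn); return cv2.projectPoints(np.array(P,float).reshape(-1,3),r,t,K,D)[0][:,0]
def tri(obs):
    A=np.zeros((3,3));b=np.zeros(3)
    for fn,uv in obs:
        o,d=ray(fn,uv); d/=np.linalg.norm(d);M=np.eye(3)-np.outer(d,d);A+=M;b+=M@o
    return np.linalg.solve(A,b)
def crop(fn,x0,y0,x1,y1,k,out):
    im=cv2.imread(f'pics/{fn}.png')[y0:y1,x0:x1]; cv2.imwrite(f'pics/{out}.png',cv2.resize(im,None,fx=k,fy=k,interpolation=cv2.INTER_CUBIC))
E
python3 - <<'E'
from h import *
for n in('scene','side','wrist'): snap(n,n+'0')
print(manip.get_state())
for n in('scene0','side0'): print(ray(n,(280,210)))
E
```

```text
pics
{'clock': 0.15, 'q': array([ 1.25647346e+00,  3.07422677e-01,  1.50739426e+00, -1.67427668e-05,
        1.32839757e+00, -7.35112552e-02]), 'joint_vel': array([ 0.00026081, -0.00027815, -0.00490085,  0.0013675 , -0.00046648,
        0.00055756]), 'effort': array([ 1.08224078e-03, -4.57975888e+01, -2.52219450e+01,  6.74360399e-05,
        8.57000443e-03,  8.54849333e-06]), 'ee_pos': array([136.99996116, 557.88176451, 230.57242286]), 'ee_rot': array([-1.48295731e-04,  1.20113042e-01,  9.92759890e-01, -7.97291308e-04]), 'ft_force': array([-0.24106433,  0.13034029, -0.13706248]), 'ft_torque': array([-0.00243483,  0.00840231, -0.00146104]), 'opening': 85.32748443442927}
(array([1145.53981484,  -87.01984204, 1045.55795704]), array([-0.50965814,  0.01911488, -0.86016665]))
(array([435.38423965, 730.30821511, 614.50691037]), array([ 0.13482381, -0.81433273, -0.5645625 ]))
```

View pics/scene0.png

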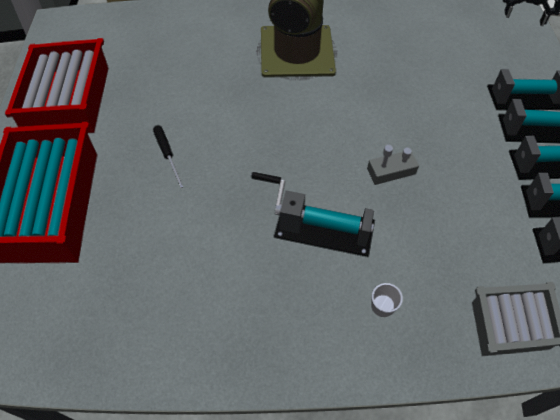

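View pics/side0.png

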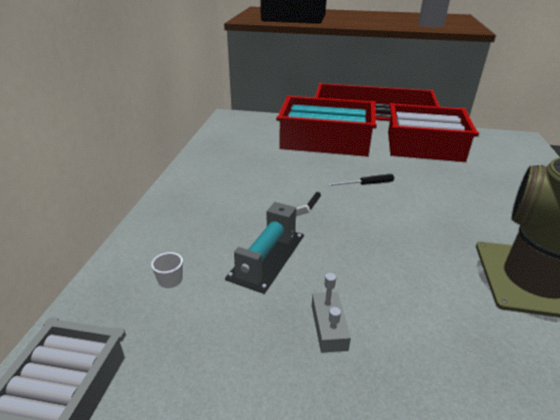

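View pics/wrist0.png

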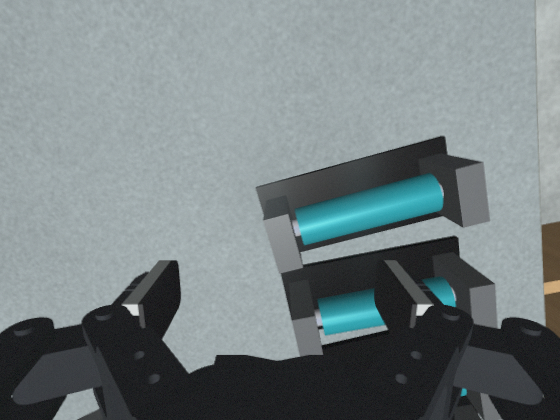

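The scene picture shows the frame at about (325,220) with its hole near (293,202). The crank handle is at (266,177), the long pin's head at (388,149), the short pin's at (407,152), the tin at (387,298) and the screwdriver at (167,150). I'll crop closer.

Run:
```python
from h import *
crop('scene0',240,130,440,260,4,'sc'); crop('side0',220,180,360,360,4,'sd')
```

```text
(no output)
```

View pics/sc.png

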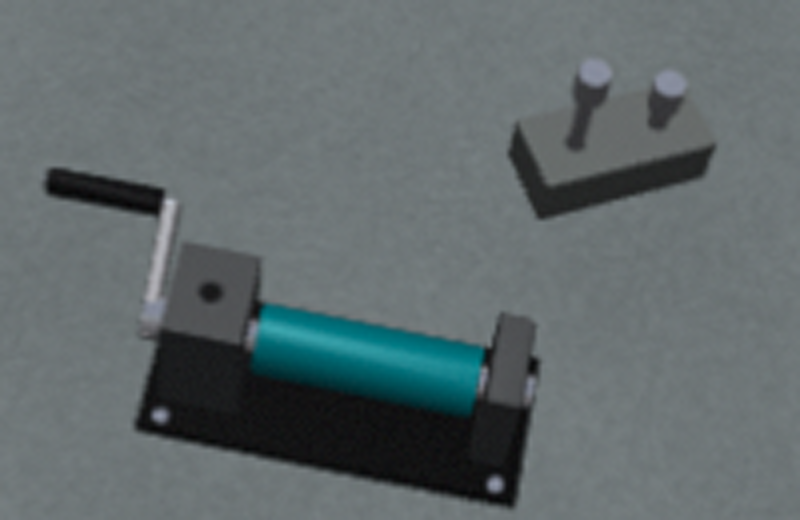

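View pics/sd.png

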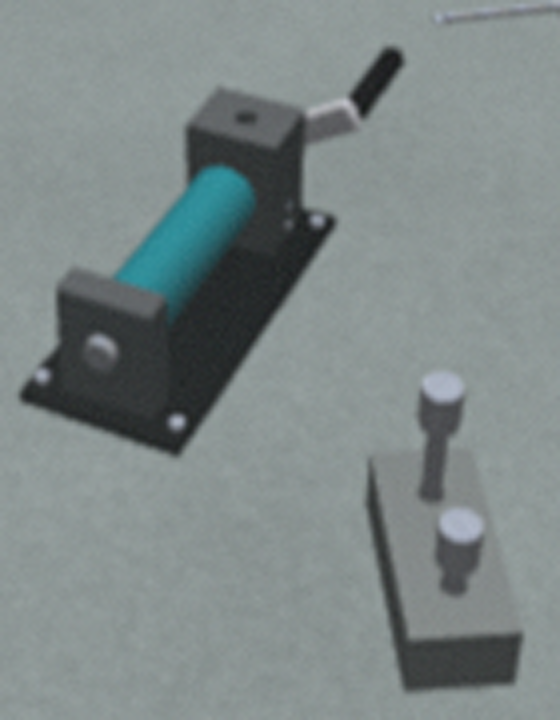

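```bash
cat > m.py <<'E'
from h import *
def S(x,y): return (240+x/4-.375,130+y/4-.375)
def D(x,y): return (220+x/4-.375,180+y/4-.375)
def T(a,b): return tri([('scene0',S(*a)),('side0',D(*b))])
P=dict(hole=T((210,291),(246,117)),lh=T((595,73),(443,387)),sh=T((670,84),(461,526)),hout=T((52,182),(394,57)))
for k,v in P.items(): print(k,v.round(1))
print('hole z86',onz('scene0',S(210,291),86),onz('side0',D(246,117),86))
print('lh z105',onz('scene0',S(595,73),105),onz('side0',D(443,387),105))
print('sh z75',onz('scene0',S(670,84),75),onz('side0',D(461,526),75))
# plate bolts / corners on z=8
for n,p in(('pl-',(138,430)),('pl+',(516,505)),('b-',(160,415)),('b+',(495,484))): print(n,onz('scene0',S(*p),8))
for n,p in(('pl+ -x',(22,396)),('pl++',(180,452)),('pl-',(335,220))): print('side',n,onz('side0',D(*p),8))
E
python3 m.py
```

```text
hole [559.4 -38.8  85.4]
lh [432.6 184.1 104.2]
sh [418.7 236.2  74.1]
hout [ 483.1 -123.2   82.5]
hole z86 [558.91688166 -39.21810523  86.        ] [559.8469683 -37.0132445  86.       ]
lh z105 [433.07747733 183.80220018 105.        ] [432.74435543 185.01966168 105.        ]
sh z75 [419.1623836  235.87866043  75.        ] [418.86006713 237.24951409  75.        ]
pl- [600.31371555 -79.32749926   8.        ]
pl+ [653.70232723 126.16362719   8.        ]
b- [591.27161951 -66.81496299   8.        ]
b+ [640.48658942 115.95472588   8.        ]
side pl+ -x [649.68717038 129.2853555    8.        ]
side pl++ [559.90538076 153.3588977    8.        ]
side pl- [506.7356138  -51.51542248   8.        ]
```

```bash
cat >> h.py <<'E'
YF=-0.254
def down(yaw):
    # tool z down, tool y axis (jaws) along world angle yaw
    y=np.array([np.cos(yaw),np.sin(yaw),0]); z=np.array([0,0,-1.]); x=np.cross(y,z)
    q=R.from_matrix(np.stack([x,y,z],1)).as_quat(); return [q[3],q[0],q[1],q[2]]
E
python3 - <<'E'
from h import *
d=manip.get_image('wrist'); print(np.round(d['hand_eye'],3), d['K'])
ys=np.arctan2(236.2-184.1,418.7-432.6); print('stand y dir',ys, 'jaw',ys-np.pi/2)
for nm,p,yaws in (('pin',[432.7,184.3,75],(ys-np.pi/2,ys+np.pi/2)),('hole',[559.4,-38.5,135],(ys-np.pi/2,ys+np.pi/2,YF,YF+np.pi)),('look',[432.7,150,230],(ys-np.pi/2,ys+np.pi/2))):
    for y in yaws:
        q=manip.inverse_kinematics(p,down(y)); print(nm,round(y,2),None if q is None else np.round(q,2))
E
```

```text
[[  -0.      -0.964   -0.266   66.071]
 [   1.      -0.       0.       0.267]
 [  -0.      -0.266    0.964 -141.667]
 [   0.       0.       0.       1.   ]] [[325.24056217   0.         277.0775125 ]
 [  0.         325.24056217 209.53691676]
 [  0.           0.           1.        ]]
stand y dir 1.8315181785822863 jaw 0.2607218517873897
pin 0.26 [ 0.31  0.35  1.93 -0.    0.87  0.05]
pin 3.4 None
hole 0.26 [-0.14  0.38  1.67 -0.    1.1  -0.4 ]
hole 3.4 None
hole -0.25 [-0.14  0.38  1.67 -0.    1.1   0.11]
hole 2.89 None
look 0.26 [ 0.24  0.14  1.74 -0.    1.26 -0.02]
look 3.4 None
```

Run:
```python
from h import *
def xd(yaw): return np.array([-np.sin(yaw),np.cos(yaw),0])
p=np.array([559.4,-38.5,235])-25*xd(YF)
manip.reach(p,down(YF)); print(manip.get_state()['clock']); snap('wrist','wh')
y=0.26; p=np.array([432.7,184.3,215])-25*xd(y)
manip.reach(p,down(y)); print(manip.get_state()['clock']); snap('wrist','wp')
print(proj('wh',[559.4,-38.5,86]),proj('wp',[432.7,184.3,105]))
```

```text
2.8417
3.875
[[275.87938877 170.10714375]] [[274.10052609 174.77255165]]
```

View pics/wh.png

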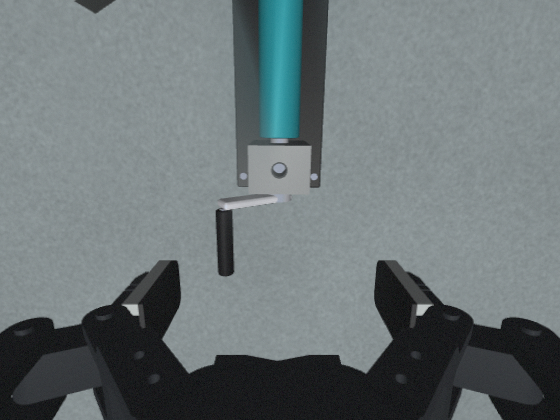

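View pics/wp.png

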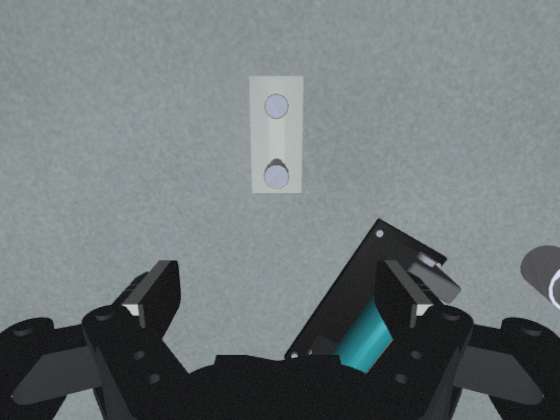

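The wrist views show the hole at about (279.5,170), the handle from (223,208) to (226,274), and the long pin's head at about (276.5,177). I'll refine these with crops.

Run:
```python
from h import *
crop('wh',200,130,340,230,4,'whc'); crop('wp',240,70,320,200,4,'wpc')
a=cv2.imread('pics/whc.png');b=cv2.imread('pics/wpc.png'); h=max(a.shape[0],b.shape[0])
o=np.zeros((h,a.shape[1],3),np.uint8);o[:a.shape[0]]=a;cv2.imwrite('pics/whc2.png',o)
```

```text
(no output)
```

View pics/whc.png

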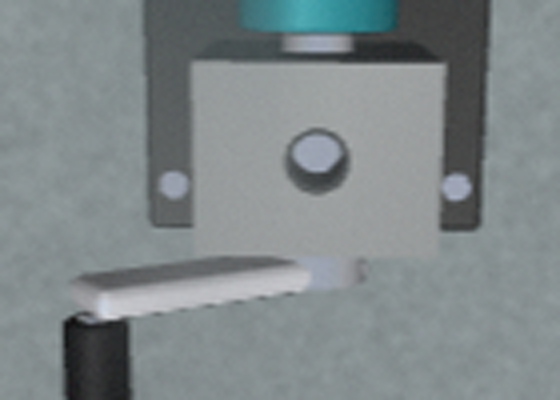

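View pics/wpc.png

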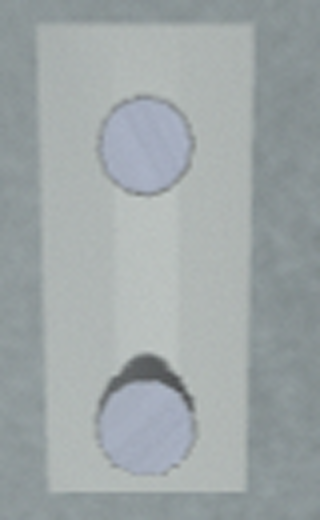

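```bash
cat >> m.py <<'E'
print('---wrist')
W=lambda x,y:(200+x/4-.375,130+y/4-.375); V=lambda x,y:(240+x/4-.375,70+y/4-.375)
print('hole',onz('wh',W(318,160),86), tri([('scene0',S(210,291)),('side0',D(246,117)),('wh',W(318,160))]))
c=[onz('wh',W(*p),86) for p in((190,60),(444,62),(193,257),(440,257))]
print('block mean',np.mean(c,0)); e=c[1]-c[0]; print('yaw',np.arctan2(e[1],e[0]),np.linalg.norm(e)); e=c[3]-c[2];print(np.arctan2(e[1],e[0]),np.linalg.norm(e)); e=c[0]-c[2];print('y',np.arctan2(e[1],e[0])-np.pi/2,np.linalg.norm(e))
print('lh',onz('wp',V(147,427),105),tri([('scene0',S(595,73)),('side0',D(443,387)),('wp',V(147,427))]))
print('sh',onz('wp',V(146,146),75))
print('handle out',onz('wh',(226,273),82),'in',onz('wh',(223.5,209),82))
E
python3 m.py|sed -n '/---/,$p'
```

```text
---wrist
hole [562.32580854 -38.80908712  86.        ] [560.5445274 -38.8374729  85.7568638]
block mean [561.99505325 -38.97212521  86.        ]
yaw -0.26092075877100424 55.75027526927044
-0.25314772784956724 56.4838833976363
y -0.26266957372602273 44.24438697733742
lh [434.73899527 183.53534499 105.        ] [433.52635447 183.85055837 104.70441454]
sh [420.88179772 235.01599077  75.        ]
handle out [ 485.58816011 -125.8673374    82.        ] in [502.41144579 -62.24558611  82.        ]
```

Run:
```python
from h import *
manip.grip(45,40)
q=down(0.26)
manip.reach([433.7,183.9,125],q)
print(manip.line_to([433.7,183.9,74],speed=120,stop_force=8)); s=manip.get_state(); print(s['ee_pos'],s['clock'],s['ft_force'])
manip.grip(10,40); s=manip.get_state(); print(s['opening'],s['ft_force'],s['clock'])
snap('wrist','wg');
```

```text
False
[434.96338843 184.06216775  75.15824706] 5.4333 [ 0.10771558 -0.16725877  0.78300662]
18.980833840881033 [-1.03736855 -0.24221819  6.40890239] 5.7833
```

View pics/wg.png

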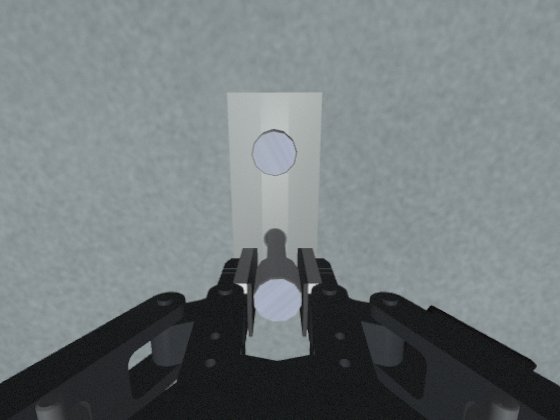

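The head (277,300) is held squarely between the pads. I'll lift it and carry it to the hole.

Run:
```python
from h import *
manip.line_to([434.9,184,178],speed=120)
q=down(YF)
manip.reach([561.3,-38.8,178],q)
s=manip.get_state(); print(s['ee_pos'],s['clock'],s['opening'],s['ft_force'])
for n in('scene','side','wrist'): snap(n,n+'1')
crop('scene1',250,120,350,230,5,'a'); crop('side1',240,130,340,240,5,'b')
a=cv2.imread('pics/a.png');b=cv2.imread('pics/b.png');cv2.imwrite('pics/ab.png',cv2.resize(np.hstack([a,b]),(800,440)))
```

```text
[560.32529204 -37.80761566 177.40642916] 7.85 19.14805872940966 [ 0.20080286  1.00359587 -1.43277728]
```

View pics/ab.png

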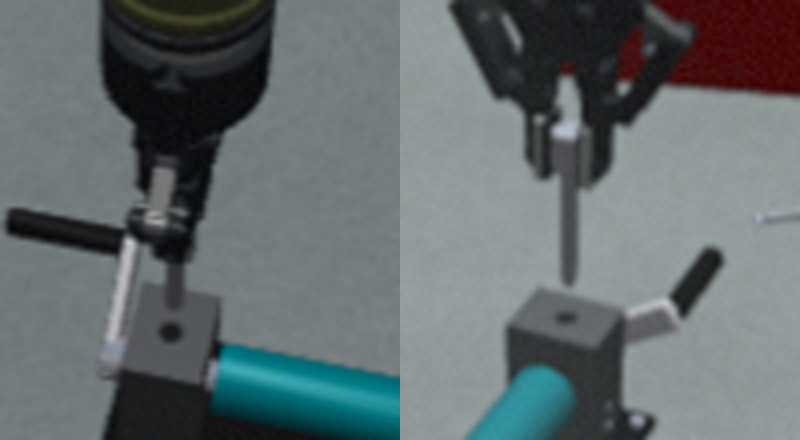

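View pics/wrist1.png

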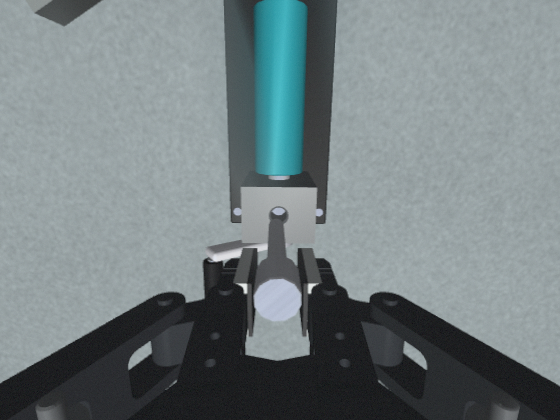

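Run:
```python
from h import *
crop('scene1',275,160,315,220,10,'a'); crop('side1',265,160,305,220,10,'b')
a=cv2.imread('pics/a.png');b=cv2.imread('pics/b.png');cv2.imwrite('pics/ab2.png',np.hstack([a,b]))
crop('wrist1',240,180,320,260,7,'w1c')
```

```text
(no output)
```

View pics/ab2.png

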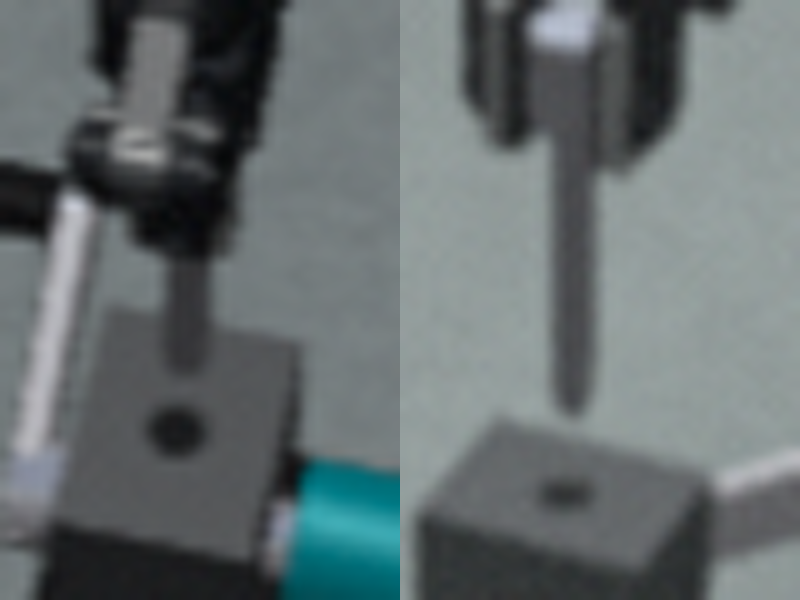

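View pics/w1c.png

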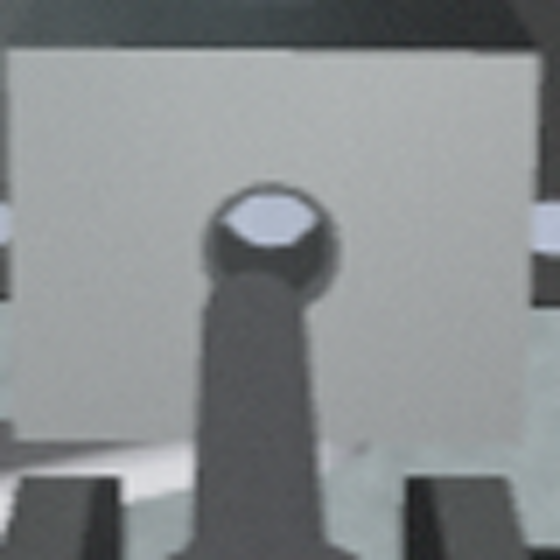

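Run:
```python
from h import *
S=lambda x,y:(275+x/10-.45,160+y/10-.45); D=lambda x,y:(265+x/10-.45,160+y/10-.45); W=lambda x,y:(240+x/7-.43,180+y/7-.43)
t=tri([('scene1',S(187,372)),('side1',D(173,413))]);h=tri([('scene1',S(177,431)),('side1',D(167,493))])
print('tip',t,'hole',h,'diff',h-t)
t3=tri([('scene1',S(187,372)),('side1',D(173,413)),('wrist1',W(258,275))]);h3=tri([('scene1',S(177,431)),('side1',D(167,493)),('wrist1',W(271,247))])
print(t3,h3,h3-t3)
for z in(106,108,110): print(z,onz('wrist1',W(258,275),z),onz('wrist1',W(271,247),86))
print(manip.get_state()['ee_pos'])
```

```text
tip [558.55863258 -37.33180869 107.93065821] hole [559.51694908 -38.78178268  85.1792746 ] diff [  0.9583165   -1.44997399 -22.75138361]
[559.750108   -36.24099096 108.23721706] [560.52836711 -38.75314954  85.4450691 ] [  0.77825911  -2.51215858 -22.79214796]
106 [561.67710173 -35.26118467 106.        ] [562.21321838 -38.50033773  86.        ]
108 [561.83631141 -34.66895587 108.        ] [562.21321838 -38.50033773  86.        ]
110 [561.99552108 -34.07672708 110.        ] [562.21321838 -38.50033773  86.        ]
[560.53536057 -37.09532927 177.97410563]
```

Run:
```python
from h import *
q=down(YF)
manip.line_to([561.5,-38.9,168],speed=40); manip.pause(.3); s=manip.get_state(); print(s['ee_pos'],s['ft_force'])
f=manip.line_to([561.5,-38.9,150],speed=30,stop_force=5); s=manip.get_state(); print(f,s['ee_pos'],s['ft_force'],s['clock'])
for n in('scene','side'): snap(n,n+'2')
crop('scene2',275,160,315,220,10,'a'); crop('side2',265,160,305,220,10,'b')
a=cv2.imread('pics/a.png');b=cv2.imread('pics/b.png');cv2.imwrite('pics/ab3.png',np.hstack([a,b]))
```

```text
[561.66485584 -39.01210018 168.17244419] [ 0.32091078  0.03348969 -0.90126799]
False [561.58806647 -38.89026977 149.97016103] [-0.21848505  0.15055541  0.14252282] 9.45
```

View pics/ab3.png

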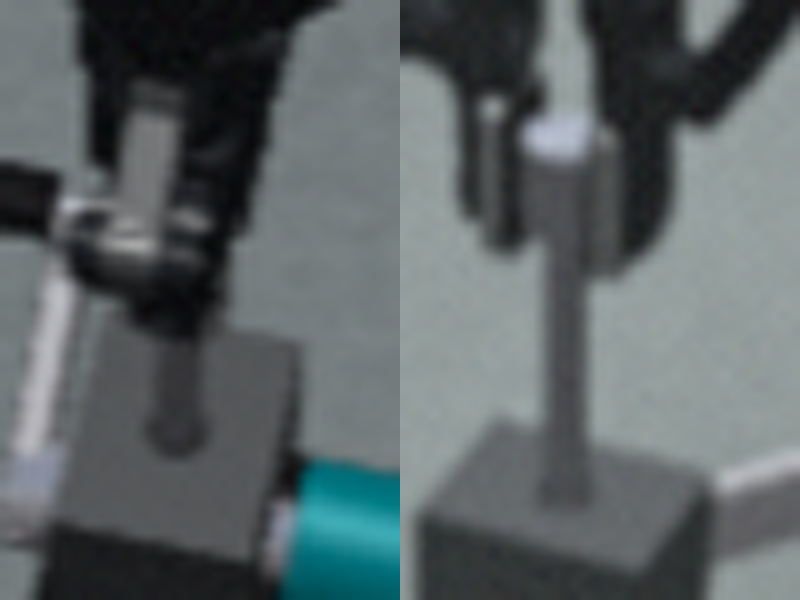

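The tip has entered the hole without any contact force. I'll lower it onto the shaft.

Run:
```python
from h import *
f=manip.line_to([561.5,-38.9,128],speed=30,stop_force=5); s=manip.get_state(); print(f,s['ee_pos'],s['ft_force'],s['clock'])
```

```text
True [561.60412264 -38.93769746 132.92184114] [-0.12130762  0.55441851  5.7129817 ] 10.125
```

```bash
cat >> h.py <<'E'
O=np.array([561.2,-38.8,0]); XF=np.array([np.cos(YF-.003),np.sin(YF-.003),0]); YFv=np.array([-XF[1],XF[0],0])
def F(x,y,z): return O+x*XF+y*YFv+np.array([0,0,z])
def handle(a,y=-87,dz=-20): return F(62*np.sin(a),y,48+62*np.cos(a)+dz)
E
python3 - <<'E'
from h import *
q=down(YF)
manip.grip(40,20); s=manip.get_state(); print(s['ft_force'],s['clock'])
manip.line_to([561.5,-38.9,200],speed=150)
for n in('scene','side'): snap(n,n+'3')
p=handle(-.96); manip.reach([p[0],p[1],190],q)
snap('wrist','w3')
s=manip.get_state(); print(s['ee_pos'],p,s['clock'])
crop('scene3',250,120,350,220,4,'a'); crop('side3',240,130,340,230,4,'b')
a=cv2.imread('pics/a.png');b=cv2.imread('pics/b.png');cv2.imwrite('pics/ab4.png',np.hstack([a,b]))
print(proj('w3',[F(62*np.sin(-.96),-39,48+62*np.cos(.96)),F(62*np.sin(-.96),-105,48+62*np.cos(.96))]))
E
```

```text
[-0.15296813  0.06366505 -0.00610785] 10.4667
[ 490.01876804 -110.15285116  189.58337528] [ 489.96454135 -110.03286503   63.55823914] 11.7083
[[276.88100246 146.08738603]
 [276.83787215 229.69440574]]
```

View pics/ab4.png

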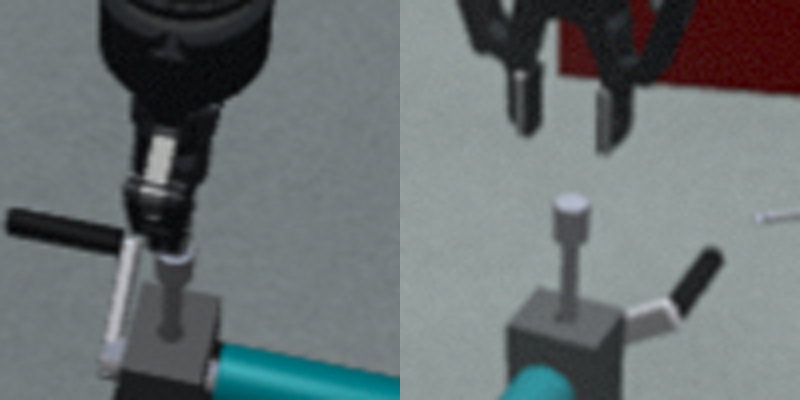

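View pics/w3.png

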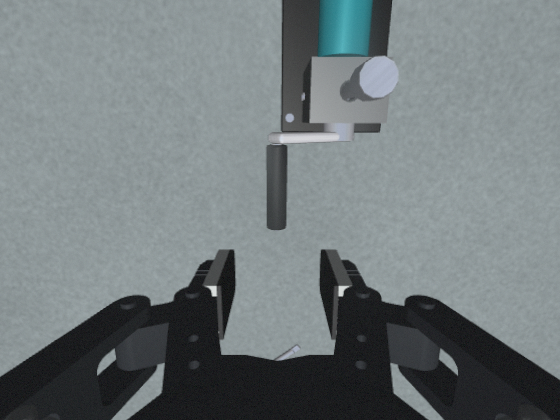

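The pin stands upright in the hole. The handle is seen at (277,145)–(277,229), exactly where I predicted it. I'll descend, grip it, and start the swing.

Run:
```python
from h import *
p=handle(-.96)
f=manip.line_to(p,speed=120,stop_force=8); print(f)
manip.grip(8,20); s=manip.get_state(); print(s['opening'],s['ft_force'],s['ee_pos'],s['clock'])
for a in (-.8,-.6,-.4,-.3):
    f=manip.line_to(handle(a),speed=60,stop_force=15); s=manip.get_state(); print(a,f,s['ft_force'].round(1),s['ee_pos'].round(1),s['opening'].round(1),round(s['clock'],2))
    if f: break
for n in('scene','side','wrist'): snap(n,n+'5')
crop('scene5',250,120,350,220,4,'a'); crop('side5',240,130,340,230,4,'b')
a=cv2.imread('pics/a.png');b=cv2.imread('pics/b.png');cv2.imwrite('pics/ab5.png',np.hstack([a,b]))
```

```text
False
15.088124928558775 [-2.04295417  1.40781009  2.34255059] [ 489.71404198 -110.01619226   64.03459775] 13.2417Traceback (most recent call last):
  File "<stdin>", line 6, in <module>
AttributeError: 'float' object has no attribute 'round'
```

Run:
```python
from h import *
s=manip.get_state(); print(s['ft_force'].round(1),s['ee_pos'].round(1),s['clock'])
for a in (-.7,-.6,-.5,-.4,-.3):
    f=manip.line_to(handle(a),speed=60,stop_force=15); s=manip.get_state(); print(a,f,s['ft_force'].round(1),s['ee_pos'].round(1),round(s['opening'],1),round(s['clock'],2))
    if f: break
for n in('scene','side','wrist'): snap(n,n+'5')
crop('scene5',250,120,350,220,4,'a'); crop('side5',240,130,340,230,4,'b')
a=cv2.imread('pics/a.png');b=cv2.imread('pics/b.png');cv2.imwrite('pics/ab5.png',np.hstack([a,b]))
```

```text
[-2.6  0.3  5.2] [ 496.3 -111.8   71.9] 13.5583
-0.7 False [-2.9 -0.3  5.2] [ 501.  -113.    76.2] 15.6 13.81
-0.6 False [-2.8 -0.2  4.9] [ 506.3 -114.4   80.1] 15.5 14.06
-0.5 False [-2.4 -0.6  6.2] [ 512.  -116.    83.4] 15.7 14.31
-0.4 False [-0.4 -1.1  4.6] [ 517.7 -117.5   85.9] 15.2 14.56
-0.3 False [ 0.6 -2.3  3. ] [ 522.7 -118.8   87.6] 15.0 14.81
```

View pics/ab5.png

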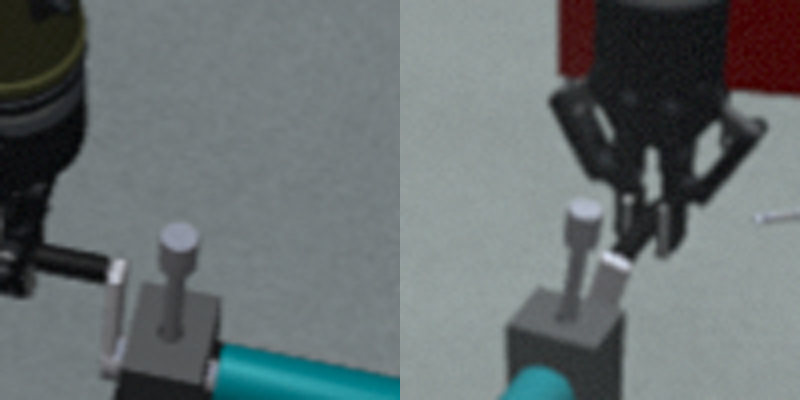

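View pics/wrist5.png

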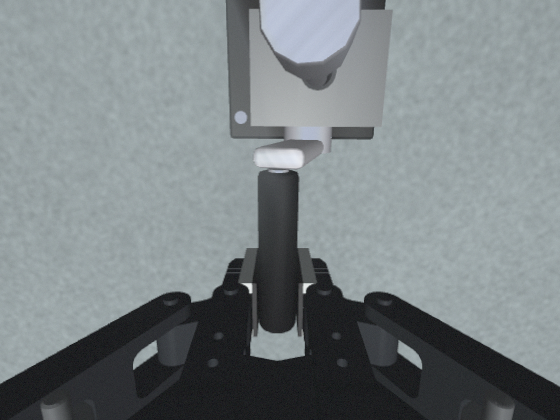

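```bash
cat > track.py <<'E'
from h import *
def head():
    im=manip.get_image('side')['image'][150:232,262:305].astype(float)
    m=(im[...,2]-im[...,0]>12)&(im[...,2]>135)&(im[...,2]-im[...,1]>6)
    m[:, :]&=True
    n,l,st,c=cv2.connectedComponentsWithStats(m.astype(np.uint8))
    return [(int(st[i,4]),(c[i]+[262,150]).round(1).tolist()) for i in range(1,n) if st[i,4]>=8]
E
python3 - <<'E'
from track import *
h0=head(); print(h0)
E
```

```text
[(34, [285.9, 182.0]), (15, [293.8, 194.5]), (109, [272.5, 227.3])]
```

Run:
```python
from track import *
a=-.3
while a<.3:
    a+=.04
    f=manip.line_to(handle(a),speed=18,stop_force=14); s=manip.get_state()
    h=[x for x in head() if abs(x[1][1]-182)<3 and abs(x[1][0]-286)<4]
    print(round(a,2),f,s['ft_force'].round(1),h,round(s['clock'],2))
    if f or not h: break
for n in('scene','side'): snap(n,n+'6')
crop('scene6',250,120,350,220,4,'a'); crop('side6',240,130,340,230,4,'b')
a=cv2.imread('pics/a.png');b=cv2.imread('pics/b.png');cv2.imwrite('pics/ab6.png',np.hstack([a,b]))
```

```text
-0.26 False [-2.2 -2.7  2.9] [(35, [285.8, 181.9])] 15.3
-0.22 False [-2.2 -3.6  1.5] [(34, [285.5, 182.0])] 15.64
-0.18 False [-1.7 -3.   0.7] [] 15.98
```

View pics/ab6.png

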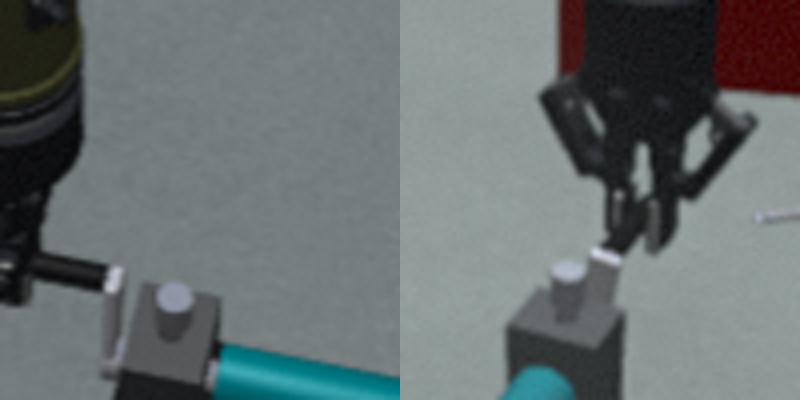

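Run:
```python
from h import *
crop('scene6',280,180,310,210,12,'a'); crop('side6',270,185,300,215,12,'b')
a=cv2.imread('pics/a.png');b=cv2.imread('pics/b.png');cv2.imwrite('pics/ab7.png',np.hstack([a,b]))
t=tri([('scene6',(250+174/4-.4,120+295/4-.4)),('side6',(240+169/4-.4,130+269/4-.4))]); print(t)
q=down(YF)
manip.grip(40,20)
s=manip.get_state();print(s['ft_force'],s['clock'])
p=s['ee_pos']; manip.line_to([p[0],p[1],175],speed=150)
manip.grip(0,30)
manip.reach([560.8,-38.8,160],q); s=manip.get_state();print(s['ee_pos'],s['opening'],s['clock'])
snap('wrist','w7'); snap('side','side7')
```

```text
[558.07547395 -37.52680263 119.12639102]
[-0.21818854 -0.22833806  0.00276086] 16.4917
[560.85339211 -37.76487308 159.60459201] -0.16518237714227685 18.125
```

View pics/w7.png

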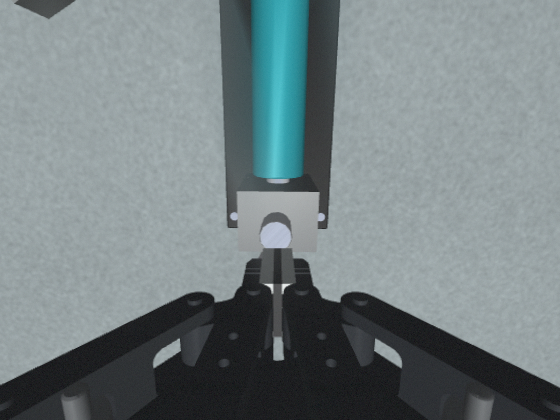

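View pics/ab7.png

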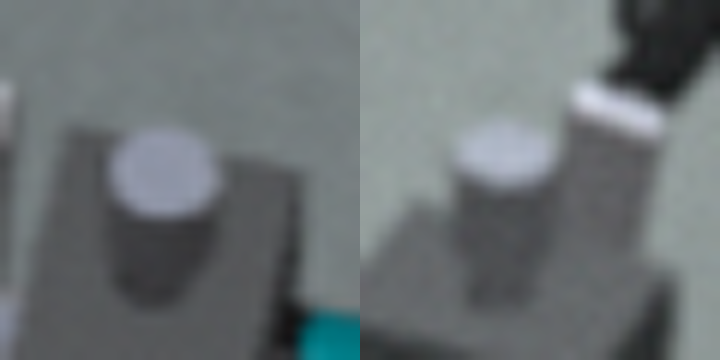

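The head's top triangulates to z = 119 mm, so the pin has dropped all the way onto the catch (120 expected). I'll press it down now.

Run:
```python
from h import *
p=[560.6,-38.7]
f=manip.line_to([*p,126],speed=100,stop_force=6); s=manip.get_state();print(f,s['ee_pos'],s['ft_force'])
for z in range(122,103,-2):
    f=manip.line_to([*p,z],speed=30,stop_force=33); s=manip.get_state();print(z,f,s['ee_pos'].round(1),s['ft_force'].round(1),round(s['clock'],2))
    if f: break
manip.line_to([*p,118],speed=60); manip.line_to([*p,200],speed=150)
s=manip.get_state();print(s['ee_pos'].round(1),s['ft_force'].round(1))
for n in('scene','side','wrist'): snap(n,n+'8')
crop('scene8',270,170,320,220,8,'a'); crop('side8',260,175,310,225,8,'b')
a=cv2.imread('pics/a.png');b=cv2.imread('pics/b.png');cv2.imwrite('pics/ab8.png',np.hstack([a,b]))
```

```text
False [560.42149776 -39.29419832 125.97515809] [-0.47602273  0.13548248 -0.42786964]
122 False [560.8 -38.8 122.3] [-0.2 -0.2  1. ] 19.0
120 False [560.5 -38.6 120. ] [-0.3  0.2  0.1] 19.25
118 False [560.9 -38.7 118.2] [-0.4  0.5  2. ] 19.5
116 False [561.1 -38.8 116.5] [ 0.4 -0.3  3.9] 19.75
114 False [560.  -38.6 113.5] [ 0.5  0.1 -0.3] 20.0
112 False [560.1 -38.6 111.5] [ 1.   0.  -0.4] 20.25
110 False [561.  -38.8 110.4] [ 0.1 -0.2  4.9] 20.5
108 False [561.6 -39.2 110. ] [-3.2 -1.2 13.1] 20.75
106 False [561.7 -39.3 109.9] [-5.9 -0.8 25.4] 21.0
104 False [562.  -39.4 109.8] [-9.6 -0.4 38.2] 21.25
[559.9 -38.6 198.9] [-0.1 -0.1  1.1]
```

View pics/ab8.png

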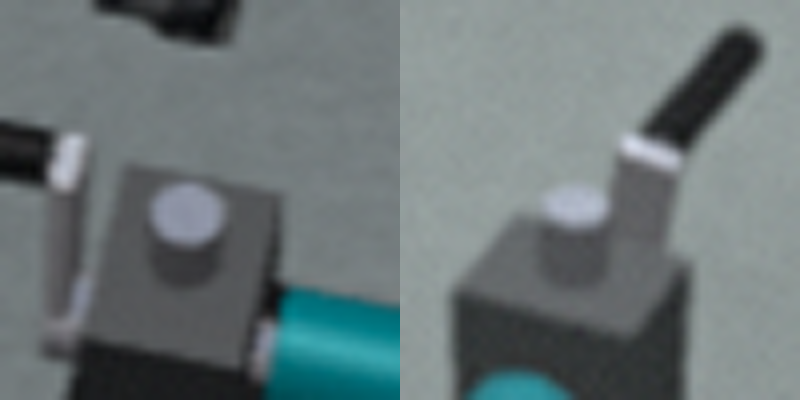

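View pics/wrist8.png

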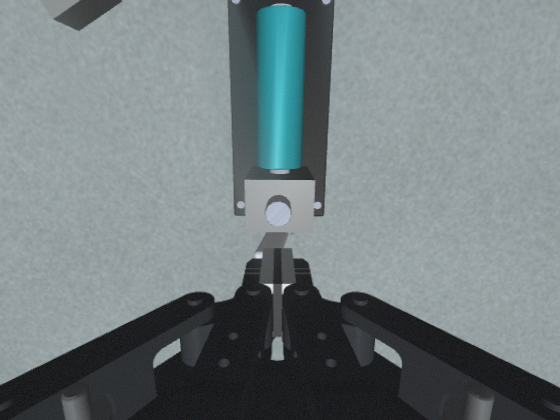

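The head now sits flush on the block: no shank shows, and the fingers bottomed out at z ≈ 110. One last look at the whole scene before handing in.

View pics/scene8.png

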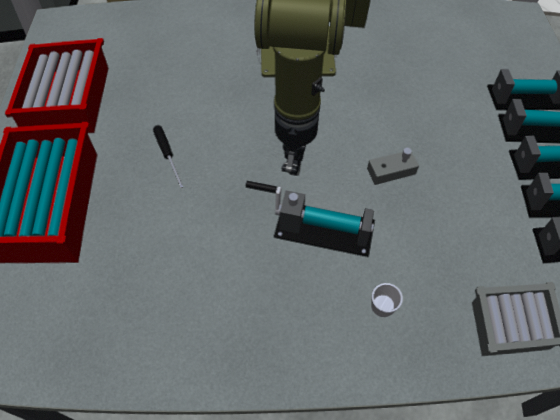

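Run:
```python
from h import *
t=tri([('scene8',(270+187/8-.44,170+213/8-.44)),('side8',(260+176/8-.44,175+204/8-.44))]); print(t)
manip.sign_off()
```

```text
[558.9385312  -37.8441993  109.99393862]
the job is handed in; nothing more can be done
```

The roller is locked. I stood the long pin in the block's hole and swung the crank away from the robot until the pin dropped in, at about -0.18 rad. I then pressed the pin past the catch until its head sat on the block, and handed the job in at about 22 s on the clock.

- **Pin seated:** the last pictures put the head's top at z = 110.0 mm (110 expected), with no shank showing. The fingers stopped at the same height.
- **Press force:** it peaked at about 38 N, applied with the closed fingertips against the seated head, before I backed off. I didn't see a clear 10–20 N peak at the catch. My readings came every 2 mm and showed at most 4 N until the head seated, so passing the catch rests on the height checks.
- **Shaft lock:** I took the 40 mm drop as proof and did not try turning the crank against the pin.
- **Everything else:** the short pin, screwdriver and tin are where they were in the first picture. The arm is clear and touching nothing.

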